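Fit the clean filter cassette in the bench dust extractor and switch it on

ROBOT

A 7-joint arm with a two-finger parallel gripper is mounted at the origin on the work surface. World frame = base frame: x ahead of the robot, y to its left, z up, the work surface at z = 0. Lengths are in mm, angles in degrees, forces in N, time in s.
With the tool pointing down it reaches from about 350 to 900 mm from the base axis. Payload 19.9 kg.
Tool frame: the origin (TCP) lies at the centre of the arm's flange, where the gripper is bolted on; the fingertips stand 199 mm ahead of it and the grasp point (between the pads) lies 180 mm ahead of it (manip.tip_reach is the distance from the TCP to the fingertips, in mm); z points along the fingers, y is the direction in which the jaws open and shut (so a half turn about z gives the same grasp; the last joint's range is limited). The gripper opens to 94 mm and grips with 3 to 60 N. Pads are 16 mm wide; open, the fingers measure 119 mm over their backs; the gripper's body (75 mm by 177 mm) begins 78 mm behind the grasp point.
Start: joints at [61.278, 23.915, -0.59, 92.452, 0.269, 63.638, -3.037], TCP at [277.36, -560.081, 404.625] pointing down, gripper open.
Joint ranges: [-161.28, 161.28], [-22.2, 115.67], [-73.04, 71.86], [3.21, 147.25], [-68.34, 248.33], [10.77, 114.83], [-161.83, 161.83]. Speed limits (degrees/s): [108.29, 108.29, 136.94, 136.94, 172.46, 172.46, 172.46].

INTERFACE

Orientations are given as a 3x3 rotation matrix whose columns are the frame's x, y, z axes.
In Python, from cell import readout, imaging, manip gives the robot as it stands.
- The arm moves only by the tool jog_arm, never from a script. Its argument "increments" is a list of rows, each a list of 3 entries, a list of its own where there are three numbers: the shift along the tool's x, y, z in m, then the turn, a rotation vector about the tool's x, y, z in degrees, then the finger opening in m, from 0 to 0.094. In form: [[[x, y, z], [ax, ay, az], gripper], ...]. A call has 1 to 20 rows; each row is the pose to reach, as a shift and turn from the pose measured when the call began, along the tool's axes at that moment; what a row does not reach only later rows make up. A row lasts 1/8 s, in which the tool goes at most 62.5 mm and 10.7 degrees, less where a joint would pass 70% of its speed; a pose out of reach is approached as far as the arm can. A call with a gripper value outside its range is refused whole. The fingers move at their own pace and stop on an object; "grip_force" is the grip in N (left out, the last holds). Time passes only in rows, so rows that repeat a pose let the fingers close. It gives the time, the measured TCP pose, the force and the opening at its end, in the units of the state.
- readout.sense(): the state, without advancing time (a new reading comes with each control period).
- imaging.snapshot(name): name is "scene" or "top" or "wrist"; returns the picture (420x560x3 uint8, red, green, blue); there is no depth.
- imaging.camera_params(name): a dict with "mtx" (3x3 intrinsics, pixels), "dist" ([k1, k2, p1, p2, k3] as OpenCV has them; the pictures are not rectified), "rvec" (rotation vector, rad) and "tvec" (3), from world to camera coordinates, as OpenCV has them; the wrist camera has in their place "T_tool_cam" (4x4, takes a point from camera to tool coordinates, whose origin is the TCP and whose axes are the flange's). Camera axes: x right, y down, z forward; pixel columns grow to the right and rows downward; lengths in mm; the calibration is good to about 2 mm. A picture is of the moment at which its call begins: read the wrist's pose just before it. camera_params takes no time and is no camera call.
- manip.hand_in(): hands the job in, once; it reports no verdict.
The state is a dict: "clock": time; "joints": joint angles; "joint_vel": joint speeds; "joint_torque": joint torques, N m; "tcp_pos": TCP position; "tool_rot": TCP orientation; "force": force on the tool from outside, world axes, zero at the start; "moment": the same for the moment, N m; "width": opening from 0.0 (shut) to 1.0 (fully open).
Only numpy, scipy, OpenCV 4.12 (cv2) and the standard library are available. Lean on these libraries where they do the work, as an engineer would, in place of code of your own. Each camera call takes 0.05 s, during which the arm holds its last target.

TASK

Take the clean filter cassette (white, green grip tab) out of the rack, slide it foot first into the sloping slot of the blue dust extractor until it is fully home, and let go of it. Then swing the extractor's red-knobbed switch lever all the way over to the back to turn it on. Leave the used filter in its rack bay and do not disturb the other things on the bench.

Things in the scene. Friction and masses are not known exactly. Their poses are not given: they have to be found in the camera images.
- clean_filter: Clean filter cassette, loose, 0.25 kg: flat white slab, pale pleats, 100 wide (its x) x 14 thick (y) x 105 high (z), with a green grip tab 60 (x) x 14 (y) x 45 high centred on top, 150 mm in all. Origin: centre of its foot (underside); z runs up to the tab. Stands upright in one of the rack's two bays; which one varies. Same either way round.
- used_filter: Used filter cassette: same shape, size and frame as the clean one, but a grey frame with dark pleats and a black tab. It stands in the rack's other bay and stays there.
- rack: Fixed filter rack: steel base 130 (x) x 160 (y) x 6 mm, two open-topped aluminium bays at y = +45 and -45 mm, each 105 (x) x 19 (y) mm inside, floor 11 mm and rim 62 mm above the table. Origin: centre of the base's underside, z up. Cassettes stand with their width along the rack's x.
- extractor: Fixed dust extractor; x to its back, z up, origin on the table. Blue part x -130 to 120, y -40 to 130 mm: front slopes up from 80 mm high at x -130 to 170 high at x 27, flat behind, with a duct collar (98 across, up to 190 high) at x 75, y 45. Grey shoulder beside it (y -125 to -40, 90 mm high) carries the switch lever.
- slot: Filter slot in the sloping front, with a yellow flared lip (8 mm proud). Origin: centre of the mouth in the face, 123 mm above the table. z points out of the slot, tilted 30 deg from vertical towards the front; x up the slope (long side), y level (narrow side). Inside 103 (x) x 17 (y), 85 mm deep. A cassette fully home has its origin at z = -85 mm, its z along this z; 65 mm sticks out.
- switch (a joint): Switch lever hinge, rad. 0 = leaning to the front (off), 1.0 = stop, leaning to the back (on); it stays where it is left. Starts between 0 and 0.15. Light to move (about 1 N at the knob).
- switch_tip (a point): Centre of the lever's red knob, a 26 mm ball on a 10 mm rod 80 mm long. Hinge axis along the extractor's y, at x -40, y -82.5, z 112 mm of the extractor, over a black block 70 (x) x 50 (y), top 115 mm above the table. The knob travels from x = -78 to x = -2 mm of the extractor, 182 mm above the table at both ends, 192 midway.
- tin: Bystander: grey and red solvent tin 105 x 65 x 168 mm high, origin under its centre.
- mug: Bystander: white mug, 80 mm across, 90 mm high, origin under its centre.
- bottle: Bystander: yellow bottle 66 mm across, 200 mm high, origin under its centre.
- pipe_offcut: Bystander: dark steel pipe offcut standing on end, 90 mm across, 90 mm high, origin under its centre.
- wrench: Bystander: steel wrench lying flat, along its x.
- screwdriver: Bystander: screwdriver lying flat between the robot and the extractor, along its x.
- tape_measure: Bystander: yellow tape measure 75 x 40 x 65 mm high, origin under its centre.
Things that resemble listed ones, but are neither listed nor needed, are in the scene too. Of the things that look like the clean_filter, the smallest one is meant.

How it is judged (in metres and radians):
On the way, in this order (a step that is already met when the one before it is completed fails the run):
1. the clean filter is fully home in the extractor's slot (z of clean_filter in the frame of slot below -0.081 m and x of clean_filter in the frame of slot between -0.008 and 0.008 m and y of clean_filter in the frame of slot between -0.006 and 0.006 m and angle between the z axis of clean_filter and the z axis of slot, either way round below 0.09 rad and angle between the y axis of clean_filter and the y axis of slot, either way round below 0.12 rad), for 0.2 s.
2. then the switch lever is swung over to the back, the filter having been let go (all of step 1 and value of joint switch above 0.85 rad and contact force between clean_filter and the fingers below 0.1 N), for 0.2 s.
At the end, for the whole second after the job is handed in: The clean filter is fully home in the slot (origin at least 81 mm below the mouth, within 8 mm along and 6 mm across it, in line within 5 degrees), released and at rest, and the switch lever is at 0.85 rad or more (over to the back) (all of step 1 and linear speed of clean_filter below 0.02 m/s and value of joint switch above 0.85 rad); the robot touches nothing.
It fails at once if the used filter is shifted by more than 25 mm (distance of used_filter from where it was at the start of the episode above 0.025 m).
It fails at once if a bystander on the bench is shifted by more than 30 mm (distance of any of tin, mug, bottle, pipe_offcut, wrench, screwdriver, tape_measure from where it was at the start of the episode above 0.03 m).
It also fails if it takes over 58 s, if anything falls off the work surface, if the arm or the gripper's body presses on something with over 40 N, if the wrist force passes 120 N, or if a joint passes its speed limit or range.

## Working session

There is one attempt and no reset: what is moved stays moved. The work goes in short steps, Python scripts to look and compute and a tool call to move; the robot and the scene stay as the last step left them, time stands still between calls to the robot, and variables do not carry over. Pictures are saved under pics/ and viewed, and the job is handed in when it is done.

Besides the shell and the picture viewer there is one more tool, called after ">>>" by a JSON object that holds its "method" and its "body", one argument or row to a line. jog_arm: Moves the arm, as the interface text tells. Its arguments: {"type":"object","properties":{"increments":{"type":"array"},"grip_force":{"type":"number"}},"required":["increments"]}

```bash
ls; mkdir -p pics
python3 - <<'E'
from cell import readout, imaging, manip
import cv2
print(readout.sense())
for n in ["scene","top","wrist"]:
    p=imaging.camera_params(n); print(n,p)
    im=imaging.snapshot(n); cv2.imwrite(f"pics/{n}0.png",im[:,:,::-1])
E
```

```text
pics
{'clock': 0.0, 'joints': array([61.27997517, 23.94836057, -0.59051845, 92.48622351,  0.26940376,
       63.63771553, -3.03712052]), 'joint_vel': array([-0.00375906, -0.02985277, -0.08087766,  0.15135255,  0.09250994,
        0.04464788,  0.00590398]), 'joint_torque': array([-6.56911416e-04, -8.51278210e+01,  6.37059342e-01, -4.25996375e+01,
       -4.91002947e-02,  1.88227720e-02,  9.56043777e-05]), 'tcp_pos': array([ 277.2769346 , -559.97231695,  404.01648779]), 'tool_rot': array([[ 8.96157383e-01,  4.43735898e-01, -6.30728209e-04],
       [ 4.43736337e-01, -8.96156754e-01,  1.06540522e-03],
       [-9.24728014e-05, -1.23464778e-03, -9.99999234e-01]]), 'force': array([-0.16290337,  0.67935892,  0.42775739]), 'moment': array([-0.01814922, -0.0714662 ,  0.01646264]), 'width': 1.003652313316866}
scene {'mtx': array([[425.49120378,   0.        , 277.00742102],
       [  0.        , 425.49120378, 203.20325112],
       [  0.        ,   0.        ,   1.        ]]), 'dist': array([-0.04320112,  0.        ,  0.        ,  0.        ,  0.        ]), 'rvec': array([ 1.74198726,  1.52560904
[... 347 characters left out ...]
88, -2.15106007,  0.11138136]), 'tvec': array([ -10.79904969,  477.03625358, 1397.88446883])}
wrist {'mtx': array([[298.1557375 ,   0.        , 275.95448091],
       [  0.        , 298.1557375 , 212.86320938],
       [  0.        ,   0.        ,   1.        ]]), 'dist': array([-0.01876763,  0.        ,  0.        ,  0.        ,  0.        ]), 'T_tool_cam': array([[-5.36786019e-04, -9.69082204e-01, -2.46737501e-01,
         7.16628427e+01],
       [ 9.99999855e-01, -5.32497784e-04, -8.41048262e-05,
         5.40379859e-01],
       [-4.98826822e-05, -2.46737510e-01,  9.69082349e-01,
         2.13600388e+01],
       [ 0.00000000e+00,  0.00000000e+00,  0.00000000e+00,
         1.00000000e+00]])}
```

View pics/scene0.png

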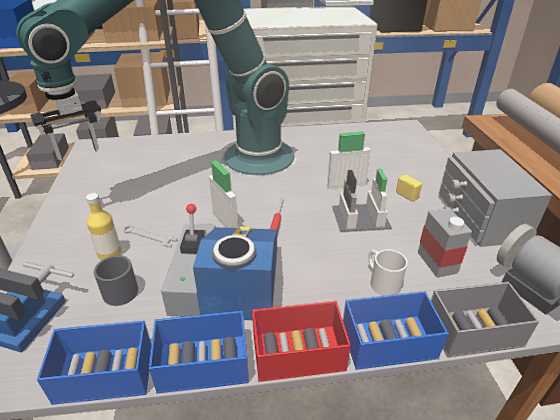

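View pics/top0.png

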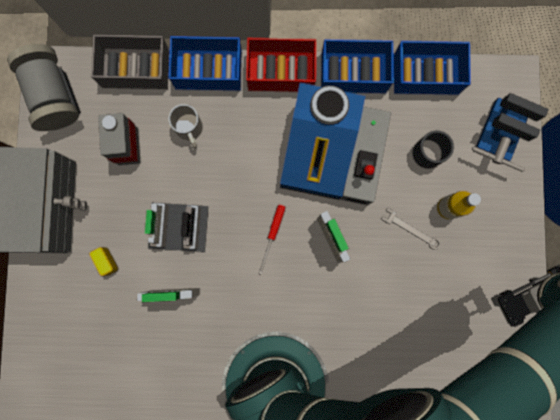

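View pics/wrist0.png

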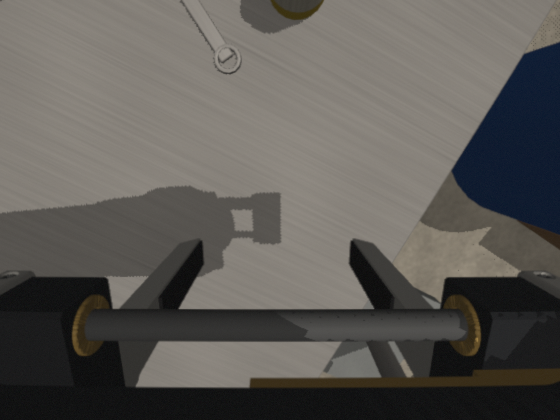

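The scene picture shows the rack at about (362,205), with the used filter (black tab) at (350,185) and a green-tabbed one at (380,180). Two green-tabbed lookalikes stand outside the rack, at (222,195) and (350,160). In the top view the rack is at (177,228), the slot's yellow lip at (318,158) and the red knob at (370,171). Next I'll measure these.

```bash
cat > h.py <<'E'
import numpy as np, cv2
from cell import readout, imaging, manip
def ray(name,px,pose=None):
    p=imaging.camera_params(name)
    px=np.array(px,float).reshape(-1,1,2)
    u=cv2.undistortPoints(px,p["mtx"],p["dist"]).reshape(-1,2)
    d=np.c_[u,np.ones(len(u))]
    if "rvec" in p:
        R=cv2.Rodrigues(p["rvec"])[0]; o=-R.T@p["tvec"]; return o,d@R
    T=p["T_tool_cam"]; pos,Rt=pose
    return pos+Rt@T[:3,3], d@T[:3,:3].T@Rt.T
def onz(name,px,z,pose=None):
    o,d=ray(name,px,pose); return o+d*((z-o[2])/d[:,2])[:,None]
def proj(name,P,pose=None):
    p=imaging.camera_params(name); P=np.array(P,float).reshape(-1,3)
    if "rvec" in p: r,t=p["rvec"],p["tvec"]
    else:
        pos,Rt=pose;T=np.eye(4);T[:3,:3]=Rt;T[:3,3]=pos;M=np.linalg.inv(T@p["T_tool_cam"]);r=cv2.Rodrigues(M[:3,:3])[0];t=M[:3,3]
    return cv2.projectPoints(P,r,t,p["mtx"],p["dist"])[0].reshape(-1,2)
def tri(a,b):
    (o1,d1),(o2,d2)=a,b; d1=d1[0]/np.linalg.norm(d1[0]);d2=d2[0]/np.linalg.norm(d2[0])
    s=np.linalg.lstsq(np.c_[d1,-d2],o2-o1,rcond=None)[0]
    A=o1+s[0]*d1;B=o2+s[1]*d2; return (A+B)/2,np.linalg.norm(A-B)
def blobs(im,name):
    h=cv2.cvtColor(im,cv2.COLOR_RGB2HSV)
    lo,hi={"green":((50,120,60),(75,255,255)),"yellow":((20,130,90),(32,255,255)),"red":((0,180,80),(6,255,255))}[name]
    m=cv2.inRange(h,lo,hi); out=[]
    for c in cv2.findContours(m,cv2.RETR_EXTERNAL,cv2.CHAIN_APPROX_NONE)[0]:
        if cv2.contourArea(c)>15: out.append((cv2.contourArea(c),cv2.minAreaRect(c),c))
    return out
E
python3 - <<'E'
from h import *
for n in ["top","scene"]:
    im=cv2.imread(f"pics/{n}0.png")[:,:,::-1].copy()
    for c in ["green","yellow","red"]:
        for a,r,_ in blobs(im,c): print(n,c,a,np.round(cv2.boxPoints(r),1).tolist())
im=cv2.imread("pics/top0.png")
cv2.imwrite("pics/topA.png",cv2.resize(im[70:220,260:410],(800,800)[:2] if 0 else (600,600),interpolation=cv2.INTER_CUBIC))
cv2.imwrite("pics/topB.png",cv2.resize(im[190:310,110:230],(600,600),interpolation=cv2.INTER_CUBIC))
im=cv2.imread("pics/scene0.png")
cv2.imwrite("pics/scA.png",cv2.resize(im[120:240,320:480],(800,600),interpolation=cv2.INTER_CUBIC))
cv2.imwrite("pics/scB.png",cv2.resize(im[160:320,150:310],(600,600),interpolation=cv2.INTER_CUBIC))
E
```

```text
top green 252.0 [[141.60000610351562, 293.1000061035156], [175.89999389648438, 291.3999938964844], [176.3000030517578, 299.79998779296875], [142.0, 301.5]]
top green 230.5 [[326.6000061035156, 222.10000610351562], [333.8999938964844, 218.60000610351562], [347.79998779296875, 247.6999969482422], [340.3999938964844, 251.1999969482422]]
top green 112.5 [[144.6999969482422, 232.6999969482422], [146.5, 209.8000030517578], [152.5, 210.3000030517578], [150.8000030517578, 233.1999969482422]]
top yellow 380.0 [[88.19999694824219, 252.39999389648438], [101.80000305175781, 245.60000610351562], [114.0, 270.0], [100.4000015258789, 276.79998779296875]]
top yellow 304.0 [[447.29998779296875, 195.5], [467.0, 187.89999389648438], [475.79998779296875, 210.60000610351562], [456.1000061035156, 218.1999969482422]]
top yellow 470.0 [[306.70001220703125, 179.39999389648438], [316.20001220703125, 136.60000610351562], [328.1000061035156, 139.1999969482422], [318.6000061035156, 182.0]]
top yellow 65.5 [[436.0, 59.0], [441.0, 59.0], [441.0, 80.0], [436.0, 80.0]]
top yellow 70.5 [[405.0, 79.0], [405.0, 58.0], [
[... 736 characters left out ...]
0030517578]]
top red 59.5 [[365.0, 165.0], [373.0, 165.0], [373.0, 174.0], [365.0, 174.0]]
top red 1930.5 [[247.0, 38.0], [315.0, 38.0], [315.0, 81.0], [247.0, 81.0]]
scene yellow 26.0 [[97.0, 254.0], [118.80000305175781, 251.60000610351562], [119.4000015258789, 257.0], [97.5999984741211, 259.3999938964844]]
scene yellow 470.0 [[81.80000305175781, 207.39999389648438], [104.5999984741211, 199.8000030517578], [114.5, 229.5], [91.69999694824219, 237.10000610351562]]
scene yellow 85.5 [[75.0, 54.0], [89.0, 54.0], [89.0, 61.0], [75.0, 61.0]]
scene yellow 30.5 [[375.0, 43.0], [382.0, 43.0], [382.0, 48.0], [375.0, 48.0]]
scene yellow 64.0 [[444.0, 40.0], [456.0, 40.0], [456.0, 46.0], [444.0, 46.0]]
```

View pics/topA.png

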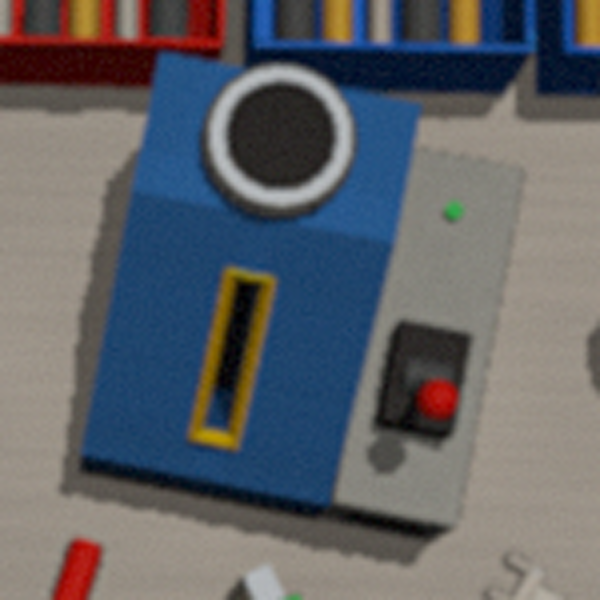

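View pics/topB.png

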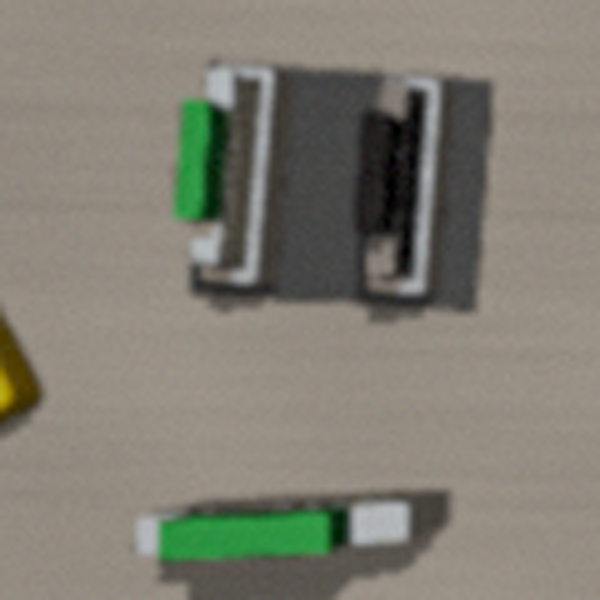

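View pics/scA.png

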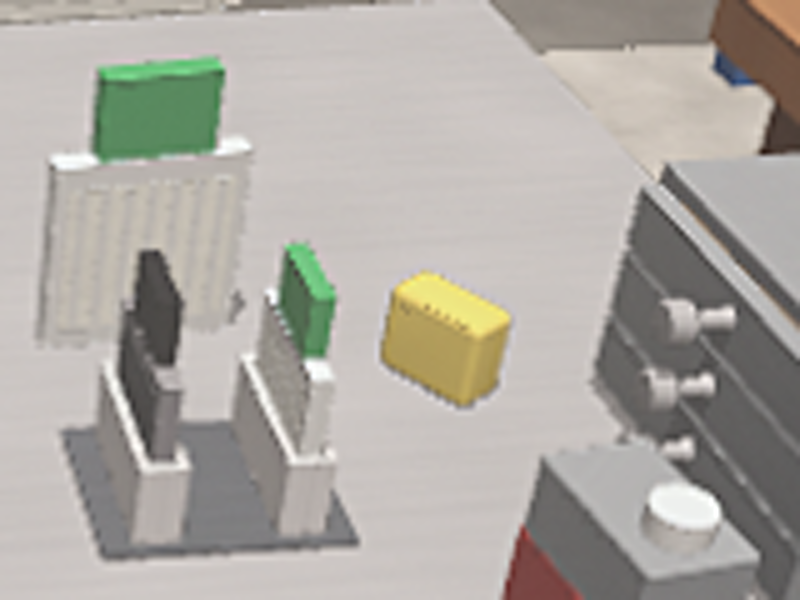

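View pics/scB.png

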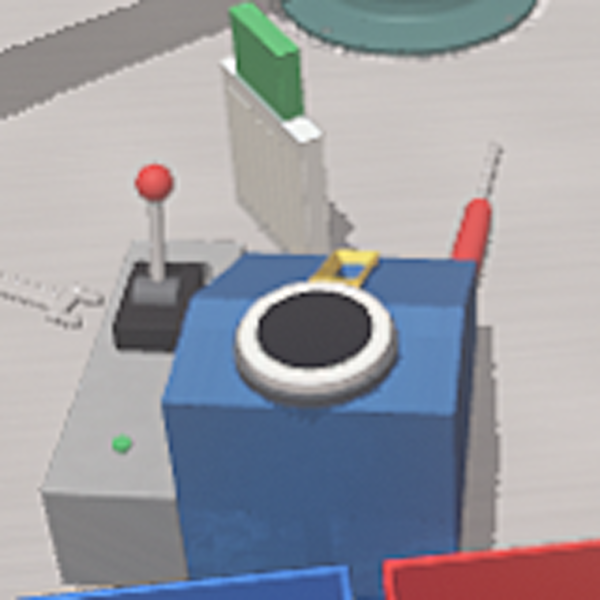

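The zoomed crops show that the rack cassette is the smallest green-tabbed one and stands in the left bay, with its tab top at about (148,221) in the top view. The blue box corners, collar and lip are also clear. I'll fit the planar poses from these points.

Run:
```python
from h import *
from scipy.optimize import least_squares
def crop(p): return np.array(p,float)/4+[260,70]-0.375
def crop5(p): return np.array(p,float)/5+[110,190]-0.4
ex={"bl":((120,130,170),(160,53)),"br":((120,-40,170),(420,103)),"rl":((27,130,170),(137,190)),"rr":((27,-40,170),(395,243)),
"fl":((-130,130,80),(83,458)),"fr":((-130,-40,80),(332,505)),"col":((75,45,190),(280,138)),"gbr":((120,-125,90),(525,170)),"gfr":((-130,-125,90),(450,528))}
def fit(M,px,name="top"):
    M=np.array(M,float);px=np.array(px)
    def T(v): c,s=np.cos(v[2]),np.sin(v[2]); return np.c_[M[:,0]*c-M[:,1]*s+v[0],M[:,0]*s+M[:,1]*c+v[1],M[:,2]]
    f=lambda v:(proj(name,T(v))-px).ravel()
    g=onz(name,[px.mean(0)],M[:,2].mean())[0]
    best=min((least_squares(f,[g[0],g[1],a],loss="soft_l1") for a in (0,1.57,3.14,-1.57)),key=lambda r:r.cost)
    print(best.x[:2].round(1),np.degrees(best.x[2]).round(2),"\n",f(best.x).reshape(-1,2).round(1).tolist()); return best.x,T
v,T=fit([e[0] for e in ex.values()],[crop(e[1]) for e in ex.values()])
s,c=np.sin(v[2]),np.cos(v[2])
print("lip centre:",onz("top",[[317.4,159.3]],130)[0])
k=onz("top",[crop([438,399])],182)[0]; d=k[:2]-v[:2]; print("knob",k,"ext frame",d@[c,s],d@[-s,c])
L=onz("top",[[317.4,159.3]],130)[0,:2]-v[:2]; print("lip ext",L@[c,s],L@[-s,c])
# rack rims: inner bays; base corners z=6
B=[(65,80,6),(65,-80,6),(-65,-80,6),(-65,80,6)]
print("rack"); fit([(65,-80,6),(-65,-80,6),(-65,80,6)],[crop5(p) for p in [(492,82),(476,310),(192,294)]])
# tab top
print("tab z161",onz("top",[[144.7,232.7],[146.5,209.8],[152.5,210.3],[150.8,233.2]],161).round(1).tolist())
print("tab top centre via crop", onz("top",[crop5(p) for p in [(182,100),(212,100),(205,218),(174,218)]],161).round(1).tolist())
```

```text
[ 648.1 -154.2] -370.43 
 [[-0.1, -0.1], [0.5, 0.4], [-1.5, 0.6], [0.0, 0.5], [-0.5, -0.8], [-0.4, -0.0], [0.1, -0.3], [0.2, -0.7], [2.1, 0.1]]
lip centre: [600.72273037 -98.74679885 130.        ]
knob [ 567.18557199 -223.56360575  182.        ] ext frame -66.9935739519856 -82.83036447749288
lip ext -56.605521010627115 45.99534969908946
rack
[426.5 279.5] -2.25 
 [[0.3, -0.5], [0.1, 0.3], [-0.4, 0.2]]
tab z161 [[400.7, 331.7, 161.0], [458.1, 329.7, 161.0], [457.1, 314.7, 161.0], [399.7, 316.5, 161.0]]
tab top centre via crop [[458.5, 331.0, 161.0], [458.8, 316.0, 161.0], [399.7, 316.9, 161.0], [399.4, 332.4, 161.0]]
```

```bash
cat >> h.py <<'E'
from scipy.spatial.transform import Rotation as Ro
def down(yaw):  # tool x at world yaw, z down
    c,s=np.cos(np.radians(yaw)),np.sin(np.radians(yaw)); return np.array([[c,s,0],[s,-c,0],[0,0,-1.]])
def inc(targets):
    s=readout.sense(); p,R=s["tcp_pos"],s["tool_rot"]
    for q,Rt in targets:
        print((R.T@(np.array(q)-p)/1000).round(4).tolist(), Ro.from_matrix(R.T@Rt).as_rotvec(degrees=True).round(2).tolist())
E
python3 - <<'E'
from h import *
inc([((277,-560,495),down(26.3)),((430,-80,495),down(100)),((428.5,324.4,480),down(177.75))])
E
```

```text
[-0.0003, -0.0002, -0.0908] [-0.05, 0.0, 0.04]
[0.3498, -0.3625, -0.0905] [-0.05, -0.03, -73.66]
[0.528, -0.7255, -0.0752] [-0.02, -0.07, -151.41]
```

>>> {"method": "jog_arm", "body": {
  "increments": [
    [[0, 0, -0.09], [0, 0, 0], 0.06],
    [[0, 0, -0.09], [0, 0, 0], 0.05],
    [[0.35, -0.3625, -0.09], [0, 0, -73.7], 0.05],
    [[0.35, -0.3625, -0.09], [0, 0, -73.7], 0.05],
    [[0.35, -0.3625, -0.09], [0, 0, -73.7], 0.05],
    [[0.35, -0.3625, -0.09], [0, 0, -73.7], 0.05],
    [[0.35, -0.3625, -0.09], [0, 0, -73.7], 0.05],
    [[0.35, -0.3625, -0.09], [0, 0, -73.7], 0.05],
    [[0.35, -0.3625, -0.09], [0, 0, -73.7], 0.05],
    [[0.35, -0.3625, -0.09], [0, 0, -73.7], 0.05]
  ]
}}

```text
clock: 1.4
tcp_pos: [429.0, -81.6, 494.6]
tool_rot: [[-0.177, 0.984, -0.0], [0.984, 0.177, 0.0], [0.0, -0.0, -1.0]]
force: [0.9, -0.5, 0.4]
width: 0.533
```

Run:
```python
from h import *
inc([((428.5,324.4,480),down(177.75))])
```

```text
[0.3997, 0.0713, 0.0147] [0.01, -0.02, -77.56]
```

>>> {"method": "jog_arm", "body": {
  "increments": [
    [[0.4, 0.071, 0.0145], [0, 0, -77.6], 0.05],
    [[0.4, 0.071, 0.0145], [0, 0, -77.6], 0.05],
    [[0.4, 0.071, 0.0145], [0, 0, -77.6], 0.05],
    [[0.4, 0.071, 0.0145], [0, 0, -77.6], 0.05],
    [[0.4, 0.071, 0.0145], [0, 0, -77.6], 0.05],
    [[0.4, 0.071, 0.0145], [0, 0, -77.6], 0.05],
    [[0.4, 0.071, 0.0145], [0, 0, -77.6], 0.05],
    [[0.4, 0.071, 0.0145], [0, 0, -77.6], 0.05],
    [[0.4, 0.071, 0.0145], [0, 0, -77.6], 0.05],
    [[0.4, 0.071, 0.0145], [0, 0, -77.6], 0.05]
  ]
}}

```text
clock: 2.65
tcp_pos: [428.3, 324.2, 480.3]
tool_rot: [[-0.999, 0.041, 0.0], [0.041, 0.999, -0.0], [-0.0, -0.0, -1.0]]
force: [0.5, -0.3, 0.9]
width: 0.532
```

Run:
```python
from h import *
s=readout.sense(); im=imaging.snapshot("wrist"); pose=(s["tcp_pos"],s["tool_rot"])
np.savez("w1.npz",im=im,p=pose[0],R=pose[1]); print(s["tcp_pos"],s["joints"].round(1))
cv2.imwrite("pics/w1.png",im[:,:,::-1])
for a,r,c in blobs(im,"green"): 
    b=cv2.boxPoints(r); print(a,b.round(1).tolist(), onz("wrist",b,161,pose).round(1).tolist())
```

```text
[428.25763415 324.24284383 480.25200741] [  4.8  18.3 -55.4  98.3  15.8  71.8  33.4]
604.5 [[271.0, 181.0], [282.0, 181.0], [282.0, 236.0], [271.0, 236.0]] [[400.0, 320.0, 161.0], [400.5, 331.1, 161.0], [458.6, 329.0, 161.0], [458.2, 317.4, 161.0]]
536.5 [[159.0, 0.0], [255.0, 0.0], [255.0, 11.0], [159.0, 11.0]] [[235.5, 228.7, 161.0], [239.5, 313.2, 161.0], [248.1, 312.7, 161.0], [244.2, 227.6, 161.0]]
```

View pics/w1.png

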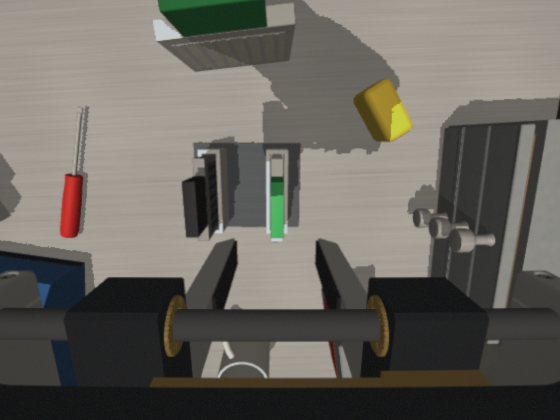

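The wrist view has the green tab at cols 271–282, rows 181–236, aligned with the tool. That puts its centre at (429, 324.4), which agrees with the top view to within 1 mm. I'll descend and grasp.

>>> {"method": "jog_arm", "body": {
  "increments": [
    [[0, 0, 0.06], [0, 0, 0], 0.05],
    [[0, 0, 0.11], [0, 0, 0], 0.05],
    [[0, 0, 0.145], [0, 0, 0], 0.05],
    [[0, 0, 0.16], [0, 0, 0], 0.05],
    [[0, 0, 0.16], [0, 0, 0], 0.05],
    [[0, 0, 0.16], [0, 0, 0], 0.005],
    [[0, 0, 0.16], [0, 0, 0], 0.005],
    [[0, 0, 0.16], [0, 0, 0], 0.005],
    [[0, 0, 0.16], [0, 0, 0], 0.005],
    [[0, 0, 0.16], [0, 0, 0], 0.005]
  ],
  "grip_force": 30
}}

```text
clock: 3.95
tcp_pos: [428.4, 324.3, 320.6]
tool_rot: [[-0.999, 0.041, 0.001], [0.041, 0.999, -0.0], [-0.001, -0.0, -1.0]]
force: [-0.8, -1.4, 5.6]
width: 0.146
```

>>> {"method": "jog_arm", "body": {
  "increments": [
    [[0, 0, -0.02], [0, 0, 0], 0.005],
    [[0, 0, -0.05], [0, 0, 0], 0.005],
    [[0, 0, -0.09], [0, 0, 0], 0.005],
    [[0, 0, -0.13], [0, 0, 0], 0.005],
    [[0, 0, -0.17], [0, 0, 0], 0.005],
    [[0, 0, -0.18], [0, 0, 0], 0.005],
    [[0, 0, -0.18], [0, 0, 0], 0.005]
  ]
}}

```text
clock: 4.82
tcp_pos: [428.1, 324.2, 500.7]
tool_rot: [[-0.999, 0.041, 0.001], [0.041, 0.999, -0.0], [-0.001, -0.0, -1.0]]
force: [-0.3, -0.4, -2.9]
width: 0.144
```

Run:
```python
from h import *
s=readout.sense(); im=imaging.snapshot("wrist"); cv2.imwrite("pics/w2.png",im[:,:,::-1]); print(s["width"]*94,s["force"],s["joints"].round(1))
print([ (a,r) for a,r,c in blobs(im,"green")])
```

```text
13.524961954769127 [-0.25095659 -0.3507884  -2.85390981] [  5.5  17.3 -56.1  96.6  14.9  74.   34.2]
[(2063.0, ((275.5, 268.0), (27.0, 82.0), 0.0)), (1469.5, ((215.0, 10.5), (21.0, 98.0), 90.0))]
```

View pics/w2.png

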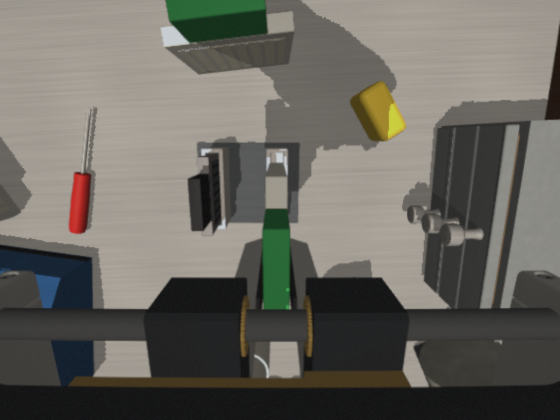

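```bash
cat >> h.py <<'E'
def slotframe(ex=(648.1,-154.2,-10.43)):
    c,s=np.cos(np.radians(ex[2])),np.sin(np.radians(ex[2])); E=np.array([[c,-s,0],[s,c,0],[0,0,1.]])
    o=np.array([ex[0],ex[1],0])+E@[-55,45,123]; q=np.sin(np.pi/6);w=np.cos(np.pi/6)
    return o,E@np.array([[w,0,-q],[0,1,0],[q,0,w]])
def tcp_for(d,foot=(-0.8,0,309.6),off=(0,0),ex=(648.1,-154.2,-10.43)):
    o,S=slotframe(ex); R=np.c_[-S[:,0],S[:,1],-S[:,2]]
    return o+S@[off[0],off[1],d]-R@np.array(foot), R
E
python3 - <<'E'
from h import *
s=readout.sense();pose=(s["tcp_pos"],s["tool_rot"])
o,d=ray("wrist",[[276,227]],pose); P=onz("wrist",[[275.5,227]],s["tcp_pos"][2]-159.6,pose)[0]
print("tab near end tool", s["tool_rot"].T@(P-s["tcp_pos"]))
print(onz("top",[[337,235]],200))
for d in (90,60,20,-85): print(d,tcp_for(d)[0].round(1))
inc([((440,100,500),tcp_for(90)[1]),tcp_for(90)])
E
```

```text
tab near end tool [ 28.9952673   -0.69163488 159.60337804]
[[ 401.70294291 -142.83929377  200.        ]]
90 [405.  -63.7 468.7]
60 [419.7 -66.4 442.7]
20 [439.4 -70.  408. ]
-85 [491.  -79.5 317.1]
[-0.021, -0.2234, -0.0] [2.08, -29.95, 7.93]
[0.0074, -0.3883, 0.0315] [2.08, -29.95, 7.93]
```

>>> {"method": "jog_arm", "body": {
  "increments": [
    [[-0.02, -0.05, -0.01], [0, 0, 0], 0.005],
    [[-0.02, -0.1, -0.01], [0.5, -7, 2], 0.005],
    [[-0.02, -0.15, -0.01], [1, -14, 4], 0.005],
    [[-0.02, -0.2, 0], [1.5, -21, 6], 0.005],
    [[-0.01, -0.25, 0.01], [2, -27, 7], 0.005],
    [[0, -0.3, 0.02], [2.08, -29.95, 7.93], 0.005],
    [[0.007, -0.35, 0.03], [2.08, -29.95, 7.93], 0.005],
    [[0.0074, -0.38, 0.0315], [2.08, -29.95, 7.93], 0.005],
    [[0.0074, -0.3883, 0.0315], [2.08, -29.95, 7.93], 0.005],
    [[0.0074, -0.3883, 0.0315], [2.08, -29.95, 7.93], 0.005],
    [[0.0074, -0.3883, 0.0315], [2.08, -29.95, 7.93], 0.005]
  ]
}}

```text
clock: 6.25
tcp_pos: [405.1, -62.7, 468.4]
tool_rot: [[-0.852, 0.18, 0.491], [0.156, 0.984, -0.09], [-0.499, 0.0, -0.866]]
force: [-0.1, -0.3, -2.1]
width: 0.148
```

Run:
```python
from h import *
s=readout.sense(); im=imaging.snapshot("wrist"); cv2.imwrite("pics/w3.png",im[:,:,::-1]); print(s["width"]*94,s["force"],s["joints"].round(1),s["tcp_pos"])
t=imaging.snapshot("top"); cv2.imwrite("pics/t3.png",t[:,:,::-1])
np.savez("w3.npz",im=im,p=s["tcp_pos"],R=s["tool_rot"])
inc([tcp_for(90)])
pose=(s["tcp_pos"],s["tool_rot"])
o,S=slotframe(); print("expected lip top centre corners px", proj("wrist",[o+S@[x,y,8] for x in(-56,56) for y in(-13,13)],pose).round(0).tolist())
for a,r,c in blobs(im,"yellow"): print(a,cv2.boxPoints(r).round(1).tolist())
```

```text
13.888949315080074 [-0.09638544 -0.28957336 -2.12842066] [ 34.3  -9.7 -27.2 123.9  -4.2  34.8  88.7] [405.0731378  -62.71781025 468.37687681]
[-0.0001, -0.0008, -0.0] [0.03, -0.01, 0.06]
expected lip top centre corners px [[265.0, 151.0], [286.0, 151.0], [265.0, 238.0], [285.0, 238.0]]
35.5 [[0.0, 177.0], [0.0, 162.0], [4.0, 162.0], [4.0, 177.0]]
333.0 [[263.0, 150.0], [288.0, 150.0], [288.0, 218.0], [263.0, 218.0]]
499.0 [[-2.5, 109.69999694824219], [10.0, 96.0], [48.29999923706055, 131.0], [35.70000076293945, 144.6999969482422]]
```

View pics/w3.png

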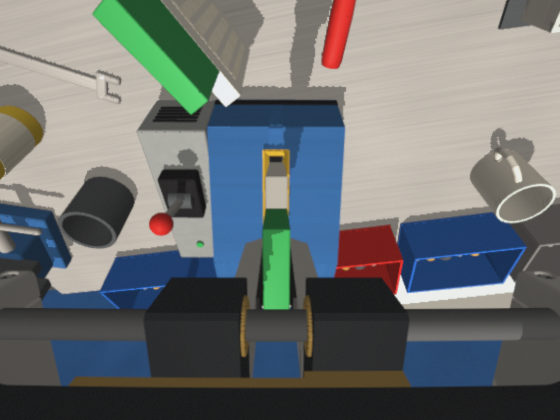

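View pics/t3.png

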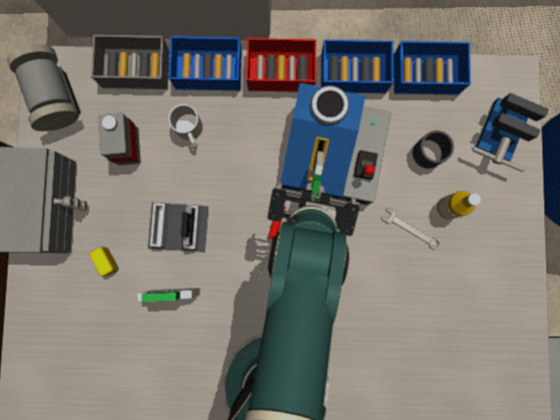

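The wrist view shows the yellow lip at cols 263–288 with its near edge at row 150, against a predicted centre col of 275.5 and row 151. The slab's edge appears in front of it. I'll zoom in for the lateral check.

Run:
```python
from h import *
z=np.load("w3.npz");im=z["im"]
cv2.imwrite("pics/w3z.png",cv2.resize(im[140:240,235:318,::-1],(664,800)[:2] if 0 else (498,600),interpolation=cv2.INTER_CUBIC))
pose=(z["p"],z["R"])
def pt(v): return z["p"]+z["R"]@np.array(v,float)
print("predicted slab foot edge y+-7 (tool x=49)",proj("wrist",[pt((49,-7,309.6)),pt((49,7,309.6)),pt((49,-7,204.6)),pt((49,7,204.6))],pose).round(1).tolist())
for r in (156,165,180,190,200):print(r,im[r,258:294].tolist() if r in(165,190) else '')
```

```text
predicted slab foot edge y+-7 (tool x=49) [[269.1, 161.4], [283.7, 161.4], [265.3, 175.3], [288.1, 175.3]]
156 
165 [[64, 111, 167], [64, 111, 167], [63, 111, 167], [79, 115, 164], [152, 144, 130], [205, 169, 76], [200, 159, 52], [177, 140, 46], [173, 138, 46], [171, 137, 52], [146, 124, 75], [114, 107, 92], [109, 105, 98], [107, 103, 96], [108, 105, 97], [107, 105, 97], [107, 104, 97], [107, 104, 97], [108, 104, 97], [108, 105, 97], [108, 105, 97], [108, 104, 98], [108, 104, 97], [109, 105, 98], [109, 105, 98], [110, 104, 91], [124, 106, 69], [134, 108, 43], [137, 110, 38], [149, 118, 41], [156, 125, 51], [120, 106, 94], [61, 83, 116], [48, 80, 119], [46, 79, 117], [46, 79, 117]]
180 
190 [[64, 114, 169], [64, 114, 169], [66, 115, 169], [80, 117, 165], [150, 144, 131], [202, 168, 77], [199, 161, 68], [176, 157, 121], [183, 175, 160], [191, 184, 170], [191, 184, 171], [191, 184, 171], [192, 185, 172], [192, 185, 171], [191, 184, 171], [192, 185, 172], [192, 184, 171], [192, 185, 172], [191, 184, 171], [191, 184, 171], [193, 185, 172], [192, 185, 172], [192, 185, 171], [192, 186, 172], [192, 186, 172], [192, 186, 171], [192, 186, 172], [193, 186, 172], [186, 177, 161], [195, 168, 118], [188, 156, 75], [131, 122, 104], [70, 104, 148], [64, 113, 167], [64, 114, 169], [64, 114, 169]]
200
```

View pics/w3z.png

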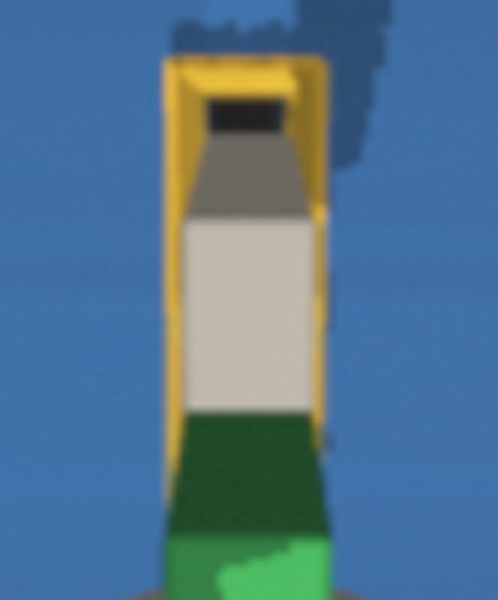

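Everything lines up to within about 1 mm: lip centre at col 275.6, slab centre at col 276.1. I'll advance to just above the lip and include the 0.8 mm y correction.

Run:
```python
from h import *
inc([tcp_for(12)])
```

```text
[-0.0001, -0.0008, 0.078] [0.03, -0.01, 0.06]
```

>>> {"method": "jog_arm", "body": {
  "increments": [
    [[0, -0.001, 0.03], [0, 0, 0], 0.005],
    [[0, -0.001, 0.06], [0, 0, 0], 0.005],
    [[0, -0.001, 0.078], [0, 0, 0], 0.005],
    [[0, -0.001, 0.078], [0, 0, 0], 0.005],
    [[0, -0.001, 0.078], [0, 0, 0], 0.005]
  ]
}}

```text
clock: 6.98
tcp_pos: [443.2, -70.6, 401.6]
tool_rot: [[-0.852, 0.179, 0.492], [0.155, 0.984, -0.09], [-0.5, -0.0, -0.866]]
force: [-0.5, 0.7, -2.3]
width: 0.147
```

Run:
```python
from h import *
s=readout.sense(); im=imaging.snapshot("wrist"); print(s["force"],s["tcp_pos"])
inc([tcp_for(12),tcp_for(-20),tcp_for(-85)])
cv2.imwrite("pics/w4z.png",cv2.resize(im[120:240,215:335,::-1],(600,600),interpolation=cv2.INTER_CUBIC))
sc=imaging.snapshot("scene"); cv2.imwrite("pics/s4z.png",cv2.resize(sc[120:270,160:310,::-1],(600,600),interpolation=cv2.INTER_CUBIC))
```

```text
[-0.4655625   0.66442441 -2.2694566 ] [443.15449008 -70.64125943 401.64709314]
[0.0002, -0.0, 0.0007] [0.02, 0.05, 0.08]
[0.0002, -0.0, 0.0327] [0.02, 0.05, 0.08]
[0.0003, -0.0, 0.0977] [0.02, 0.05, 0.08]
```

View pics/w4z.png

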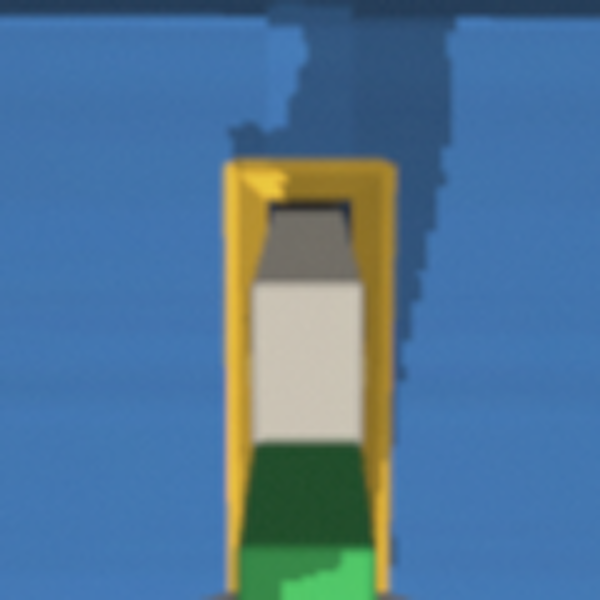

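View pics/s4z.png

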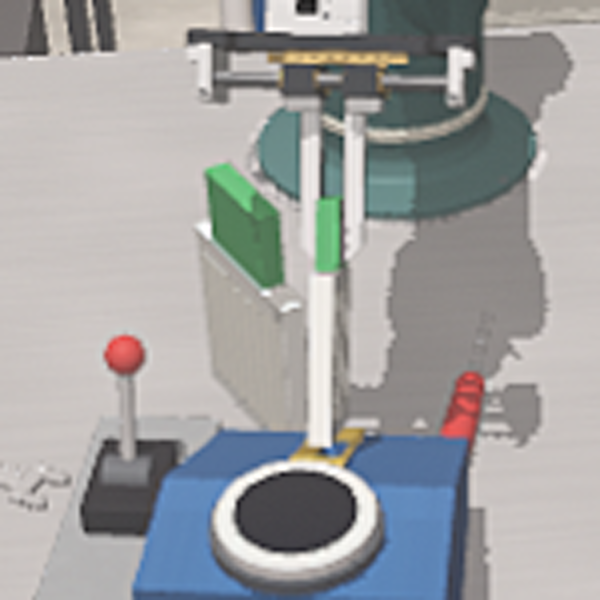

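The foot is centred in the lip: slab at 270–350, lip at 223–397, both centred at 310. The scene view agrees. I'll insert now in moderate steps.

>>> {"method": "jog_arm", "body": {
  "increments": [
    [[0, 0, 0.008], [0, 0, 0], 0.005],
    [[0, 0, 0.016], [0, 0, 0], 0.005],
    [[0, 0, 0.024], [0, 0, 0], 0.005],
    [[0, 0, 0.032], [0, 0, 0], 0.005],
    [[0, 0, 0.032], [0, 0, 0], 0.005]
  ]
}}

```text
clock: 7.7
tcp_pos: [459.0, -73.6, 373.4]
tool_rot: [[-0.852, 0.179, 0.492], [0.155, 0.984, -0.09], [-0.5, -0.0, -0.866]]
force: [0.1, -0.4, -2.0]
width: 0.146
```

No contact at 20 mm in, so I'll continue.

>>> {"method": "jog_arm", "body": {
  "increments": [
    [[0, 0, 0.01], [0, 0, 0], 0.005],
    [[0, 0, 0.02], [0, 0, 0], 0.005],
    [[0, 0, 0.03], [0, 0, 0], 0.005],
    [[0, 0, 0.04], [0, 0, 0], 0.005],
    [[0, 0, 0.05], [0, 0, 0], 0.005],
    [[0, 0, 0.058], [0, 0, 0], 0.005],
    [[0, 0, 0.062], [0, 0, 0], 0.005],
    [[0, 0, 0.062], [0, 0, 0], 0.005]
  ]
}}

```text
clock: 8.7
tcp_pos: [489.5, -79.1, 319.7]
tool_rot: [[-0.852, 0.179, 0.492], [0.155, 0.984, -0.09], [-0.5, -0.0, -0.866]]
force: [-0.9, 0.0, -2.2]
width: 0.148
```

Run:
```python
from h import *
s=readout.sense(); print(s["force"],s["moment"],s["tcp_pos"],s["width"]*94)
inc([tcp_for(-85)])
```

```text
[-0.94214265  0.00753705 -2.15910859] [0.20620973 0.72569344 0.04434009] [489.53985573 -79.08205032 319.65586535] 13.92907608373923
[-0.0001, -0.0002, 0.003] [0.05, -0.02, 0.09]
```

>>> {"method": "jog_arm", "body": {
  "increments": [
    [[0, 0, 0.0015], [0, 0, 0], 0.005],
    [[0, 0, 0.003], [0, 0, 0], 0.005],
    [[0, 0, 0.0045], [0, 0, 0], 0.005],
    [[0, 0, 0.0045], [0, 0, 0], 0.005]
  ]
}}

```text
clock: 9.2
tcp_pos: [491.6, -79.3, 316.1]
tool_rot: [[-0.852, 0.179, 0.492], [0.155, 0.984, -0.09], [-0.5, -0.0, -0.866]]
force: [-12.0, 1.7, 11.1]
width: 0.148
```

Firm bottom contact of about 17 N at the expected depth. I'll release and back off along the slot axis.

>>> {"method": "jog_arm", "body": {
  "increments": [
    [[0, 0, 0], [0, 0, 0], 0.04],
    [[0, 0, 0], [0, 0, 0], 0.04],
    [[0, 0, 0], [0, 0, 0], 0.04],
    [[0, 0, -0.03], [0, 0, 0], 0.04],
    [[0, 0, -0.08], [0, 0, 0], 0.04],
    [[0, 0, -0.12], [0, 0, 0], 0.04],
    [[0, 0, -0.13], [0, 0, 0], 0.04],
    [[0, 0, -0.13], [0, 0, 0], 0.04]
  ]
}}

```text
clock: 10.2
tcp_pos: [427.5, -67.8, 429.4]
tool_rot: [[-0.851, 0.18, 0.493], [0.155, 0.984, -0.092], [-0.502, -0.001, -0.865]]
force: [-0.2, 0.3, -0.1]
width: 0.427
```

Run:
```python
from h import *
s=readout.sense(); pose=(s["tcp_pos"],s["tool_rot"]); im=imaging.snapshot("wrist"); print(s["force"],s["tcp_pos"],s["joints"].round(1))
cv2.imwrite("pics/w5.png",im[:,:,::-1])
sc=imaging.snapshot("scene"); cv2.imwrite("pics/s5z.png",cv2.resize(sc[120:270,160:310,::-1],(600,600),interpolation=cv2.INTER_CUBIC))
o,S=slotframe()
print("pred tab top corners home",proj("wrist",[o+S@[x,y,65] for x,y in((-30,-7),(-30,7),(30,7),(30,-7))],pose).round(1).tolist())
for a,r,c in blobs(im,"green"): print(a,cv2.boxPoints(r).round(1).tolist())
for a,r,c in blobs(im,"red"): print("red",a,r[0],r[1])
print("knob pred at 0.13", s["tcp_pos"])
```

```text
[-0.16125572  0.31853046 -0.11500158] [427.53734248 -67.76258402 429.43063439] [ 41.5  -3.9 -35.7 124.6   0.7  28.6  84.4]
pred tab top corners home [[268.9, 184.5], [284.4, 184.5], [283.9, 246.7], [269.2, 246.7]]
20.0 [[190.0, 251.0], [196.0, 251.0], [196.0, 255.0], [190.0, 255.0]]
854.5 [[270.0, 180.0], [284.0, 180.0], [284.0, 245.0], [270.0, 245.0]]
7507.5 [[64.0, -0.0], [113.0, -49.0], [221.5, 59.5], [172.5, 108.5]]
red 2433.5 (378.9046936035156, 256.02227783203125) (46.12990188598633, 66.37812042236328)
red 461.5 (144.5, 236.5) (23.0, 25.0)
red 1193.5 (344.5152893066406, 26.718223571777344) (22.994789123535156, 60.959712982177734)
knob pred at 0.13 [427.53734248 -67.76258402 429.43063439]
```

View pics/w5.png

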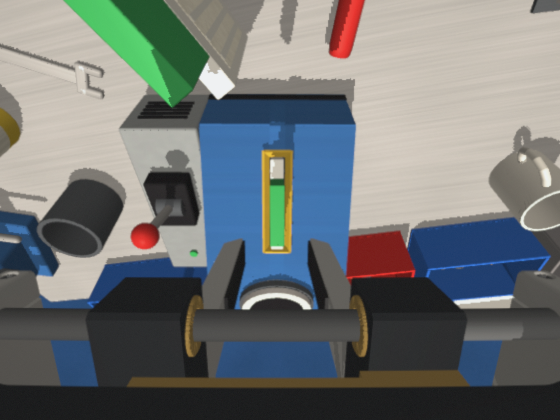

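View pics/s5z.png

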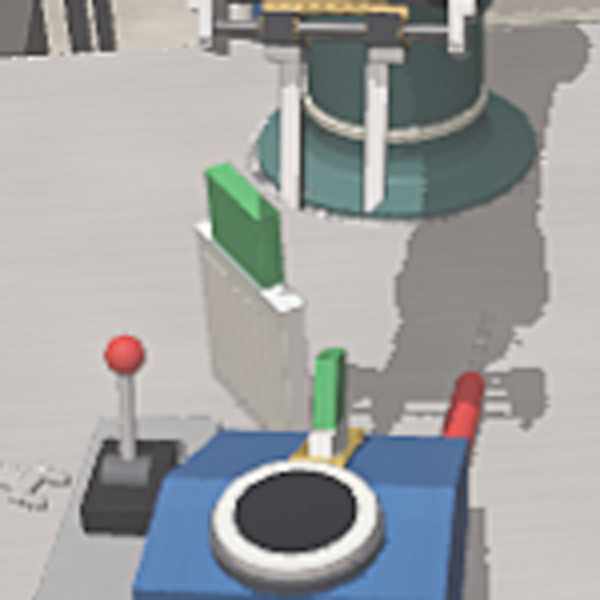

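The filter sits home and is released. Its tab is at cols 270–284, rows 180–245, against a predicted home position of 269–284, 184–247 for the top face. The red knob is at (144.5,236.5). Next is the lever.

Run:
```python
from h import *
s=readout.sense(); pose=(s["tcp_pos"],s["tool_rot"])
P,e=tri(ray("top",[[369,169.4]]),ray("wrist",[[144.5,236.5]],pose)); 
a=np.radians(-10.43);c,sn=np.cos(a),np.sin(a); d=P[:2]-[648.1,-154.2]
print("knob",P,e,"ext",d@[c,sn],d@[-sn,c])
E2=lambda x,y,z:(648.1+c*x-sn*y,-154.2+sn*x+c*y,z)
R=down(169.57)
for q in [(-115,-82.5,430),(-115,-82.5,366),(-23,-82.5,366)]: print(E2(*q))
inc([(E2(-115,-82.5,430),R),(E2(-115,-82.5,366),R)])
```

```text
knob [ 566.66740951 -222.55789041  185.08913658] 0.3792743824267261 ext -67.71195449727198 -81.97047757341552
(np.float64(520.0648514381063), np.float64(-214.51791386258168), 430)
(np.float64(520.0648514381063), np.float64(-214.51791386258168), 366)
(np.float64(610.544718545842), np.float64(-231.1730526541528), 366)
[-0.1023, -0.1279, 0.0571] [0.0, 29.98, 0.11]
[-0.0703, -0.1279, 0.1125] [0.0, 29.98, 0.11]
```

>>> {"method": "jog_arm", "body": {
  "increments": [
    [[-0.04, -0.03, 0], [0, 10, 0], 0.02],
    [[-0.08, -0.07, 0.02], [0, 20, 0], 0.0],
    [[-0.1023, -0.1, 0.057], [0, 30, 0.1], 0.0],
    [[-0.1023, -0.1279, 0.0571], [0, 30, 0.1], 0.0],
    [[-0.1023, -0.1279, 0.0571], [0, 30, 0.1], 0.0],
    [[-0.1023, -0.1279, 0.0571], [0, 30, 0.1], 0.0],
    [[-0.07, -0.1279, 0.1125], [0, 30, 0.1], 0.0],
    [[-0.07, -0.1279, 0.1125], [0, 30, 0.1], 0.0],
    [[-0.07, -0.1279, 0.1125], [0, 30, 0.1], 0.0]
  ]
}}

```text
clock: 11.42
tcp_pos: [520.3, -214.0, 367.7]
tool_rot: [[-0.984, 0.18, 0.001], [0.18, 0.984, -0.0], [-0.001, -0.0, -1.0]]
force: [1.0, -0.4, 0.7]
width: 0.008
```

Run:
```python
from h import *
s=readout.sense();print(s["force"],s["width"],s["joints"].round(1))
sc=imaging.snapshot("scene"); cv2.imwrite("pics/s6z.png",cv2.resize(sc[120:270,130:310,::-1],(720,600),interpolation=cv2.INTER_CUBIC))
a=np.radians(-10.43);c,sn=np.cos(a),np.sin(a)
E2=lambda x,y,z:(648.1+c*x-sn*y,-154.2+sn*x+c*y,z)
inc([(E2(-90,-82.5,366),down(169.57)),(E2(-22,-82.5,366),down(169.57))])
```

```text
[ 1.03882294 -0.38508204  0.74694395] 0.00812372873399068 [ 42.5  22.2 -29.  102.9  12.5  58.   88.2]
[-0.0247, -0.0004, 0.0021] [-0.04, 0.11, 0.04]
[-0.0927, -0.0005, 0.0022] [-0.04, 0.11, 0.04]
```

View pics/s6z.png

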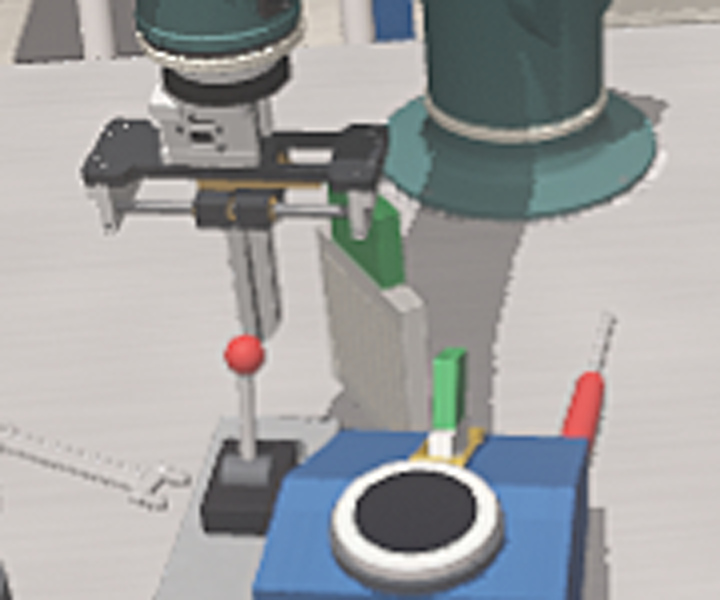

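The closed fingers stand right in front of the knob. I'll push it backwards.

>>> {"method": "jog_arm", "body": {
  "increments": [
    [[-0.012, 0, 0.002], [0, 0, 0], 0.0],
    [[-0.025, 0, 0.002], [0, 0, 0], 0.0],
    [[-0.037, 0, 0.002], [0, 0, 0], 0.0],
    [[-0.05, 0, 0.002], [0, 0, 0], 0.0],
    [[-0.062, 0, 0.002], [0, 0, 0], 0.0],
    [[-0.074, 0, 0.002], [0, 0, 0], 0.0],
    [[-0.084, 0, 0.002], [0, 0, 0], 0.0],
    [[-0.092, 0, 0.002], [0, 0, 0], 0.0],
    [[-0.092, 0, 0.002], [0, 0, 0], 0.0]
  ]
}}

```text
clock: 12.6
tcp_pos: [611.1, -230.8, 366.0]
tool_rot: [[-0.984, 0.18, 0.0], [0.18, 0.984, -0.001], [-0.0, -0.001, -1.0]]
force: [-3.3, 0.8, 0.7]
width: 0.009
```

Run:
```python
from h import *
s=readout.sense();print(s["force"],s["tcp_pos"])
im=imaging.snapshot("scene"); cv2.imwrite("pics/s7z.png",cv2.resize(im[120:270,130:310,::-1],(720,600),interpolation=cv2.INTER_CUBIC))
```

```text
[-3.29196661  0.77517471  0.73076585] [ 611.09774092 -230.75671867  365.99811285]
```

View pics/s7z.png

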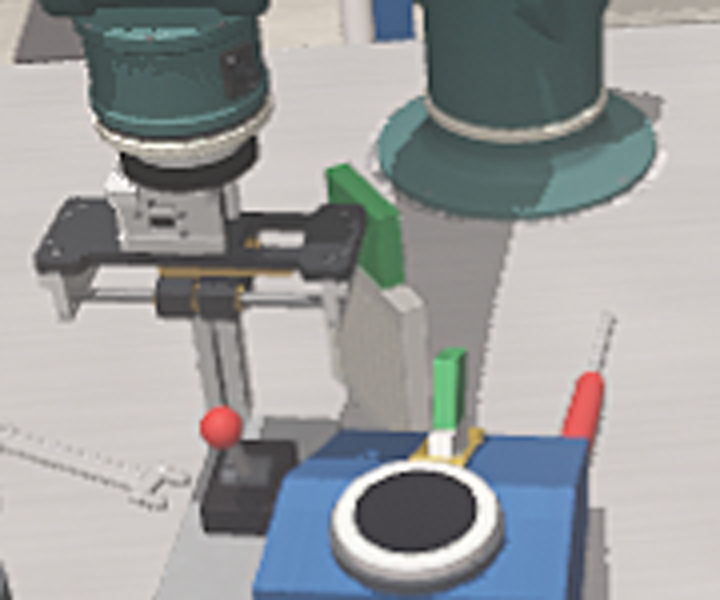

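The knob leans to the back. I'll push a few millimetres more to confirm the stop, then back away.

>>> {"method": "jog_arm", "body": {
  "increments": [
    [[-0.002, 0, 0], [0, 0, 0], 0.0],
    [[-0.003, 0, 0], [0, 0, 0], 0.0],
    [[-0.003, 0, 0], [0, 0, 0], 0.0]
  ]
}}

```text
clock: 13.02
tcp_pos: [612.8, -231.1, 365.7]
tool_rot: [[-0.984, 0.18, -0.005], [0.18, 0.984, 0.0], [0.005, -0.001, -1.0]]
force: [-21.7, 4.3, 10.3]
width: 0.005
```

Firm stop at 22 N. Backing off towards the front, then up.

>>> {"method": "jog_arm", "body": {
  "increments": [
    [[0.02, 0, 0], [0, 0, 0], 0.0],
    [[0.06, 0, 0], [0, 0, 0], 0.0],
    [[0.09, 0, -0.03], [0, 0, 0], 0.0],
    [[0.1, 0, -0.08], [0, 0, 0], 0.0],
    [[0.1, 0, -0.13], [0, 0, 0], 0.0],
    [[0.1, 0, -0.14], [0, 0, 0], 0.0],
    [[0.1, 0, -0.14], [0, 0, 0], 0.0],
    [[0.1, 0, -0.14], [0, 0, 0], 0.0]
  ]
}}

```text
clock: 14.02
tcp_pos: [515.0, -213.1, 504.8]
tool_rot: [[-0.984, 0.18, -0.006], [0.18, 0.984, 0.001], [0.006, -0.0, -1.0]]
force: [-0.5, -0.1, 0.1]
width: 0.005
```

Run:
```python
from h import *
s=readout.sense();print(s["force"],s["tcp_pos"],s["clock"]); pose=(s["tcp_pos"],s["tool_rot"])
im=imaging.snapshot("wrist"); cv2.imwrite("pics/w8.png",im[:,:,::-1])
sc=imaging.snapshot("scene"); cv2.imwrite("pics/s8.png",cv2.resize(sc[...,::-1],(784,588)))
tp=imaging.snapshot("top"); cv2.imwrite("pics/t8.png",tp[...,::-1])
a=np.radians(-10.43);c,sn=np.cos(a),np.sin(a)
for n,i in (("wrist",im),("scene",sc)):
  for A,r,_ in blobs(i,"red"):
    P=onz(n,[r[0]],182,pose)[0]; d=P[:2]-[648.1,-154.2]; print(n,A,r[0],"ext",d@[c,sn],d@[-sn,c])
o,S=slotframe()
P=[o+S@[x,y,z] for z in(65,20) for x,y in((-30,-7),(-30,7),(30,7),(30,-7))]
print("pred wrist",proj("wrist",P,pose).round(0).tolist())
for A,r,cc in blobs(im,"green"): print(A,cv2.boxPoints(r).round(0).tolist())
# filter tab top corners in scene: predicted
print("pred scene",proj("scene",P).round(1).tolist())
cv2.imwrite("pics/s8z.png",cv2.resize(sc[190:250,240:300,::-1],(600,600),interpolation=cv2.INTER_CUBIC))
```

```text
[-0.53631516 -0.10100759  0.08424842] [ 515.02356226 -213.07135468  504.76531179] 14.025
wrist 255.5 (473.15228271484375, 362.6257019042969) ext 70.80202193325972 156.75735115066666
wrist 966.0 (409.9038391113281, 113.98075866699219) ext -215.17210541954762 47.418032392524445
pred wrist [[385.0, 212.0], [397.0, 212.0], [404.0, 266.0], [390.0, 266.0], [372.0, 222.0], [383.0, 222.0], [388.0, 270.0], [377.0, 270.0]]
747.5 [[378.0, 270.0], [379.0, 213.0], [403.0, 213.0], [402.0, 270.0]]
1951.5 [[293.0, 46.0], [312.0, 33.0], [364.0, 112.0], [345.0, 124.0]]
pred scene [[241.4, 206.0], [246.7, 206.2], [243.9, 208.8], [238.3, 208.7], [241.1, 223.1], [246.4, 223.3], [243.6, 226.9], [238.0, 226.7]]
```

View pics/w8.png

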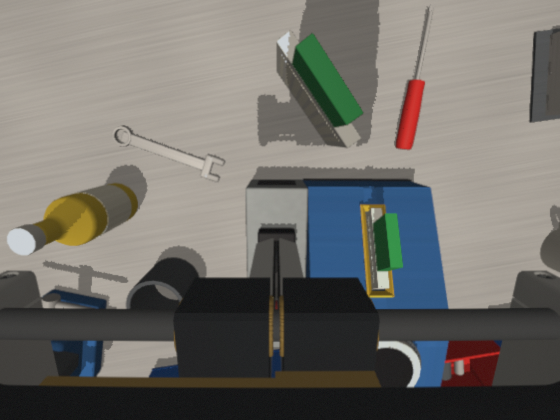

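View pics/s8.png

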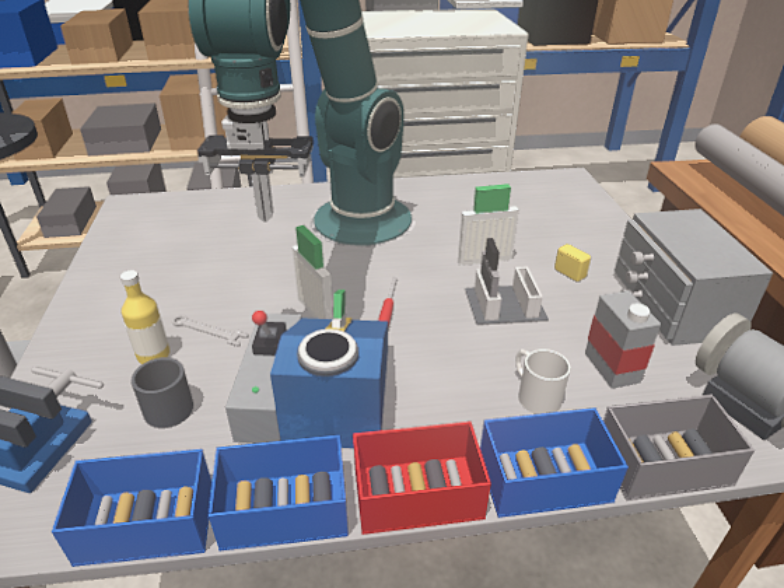

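View pics/s8z.png

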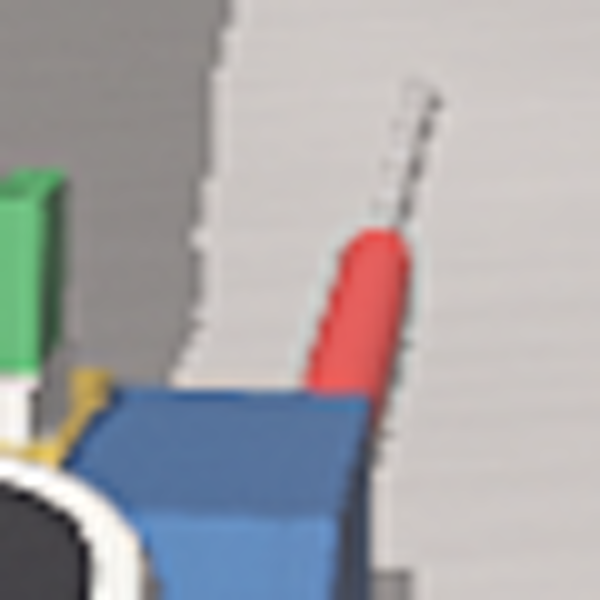

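View pics/t8.png

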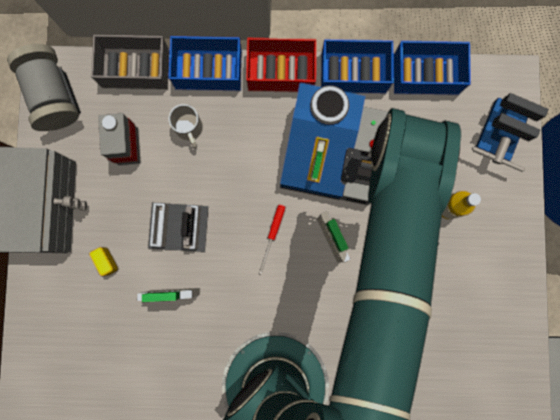

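Run:
```python
from h import *
sc=cv2.imread("pics/s8.png")
h=cv2.cvtColor(sc,cv2.COLOR_BGR2HSV); m=cv2.inRange(h,(0,120,80),(8,255,255))|cv2.inRange(h,(172,120,80),(180,255,255)); m[:,:240]=0;m[:,285:]=0;m[340:]=0
ys,xs=np.nonzero(m); px=[(xs.mean()+.5)/1.4-.5,(ys.mean()+.5)/1.4-.5]; print(len(xs),px)
a=np.radians(-10.43);c,s=np.cos(a),np.sin(a)
E2=lambda x,y,z:(648.1+c*x-s*y,-154.2+s*x+c*y,z)
for q in (0,.15,.7,.85,1.0):
    t=q-.5; print(q,proj("scene",[E2(-40+80*np.sin(t),-82.5,112+80*np.cos(t))]).round(1))
d=cv2.imread("pics/scene0.png").astype(int)-cv2.resize(sc,(560,420)).astype(int)
```

```text
142 [np.float64(184.7364185110664), np.float64(226.18008048289738)]
0 [[192.1 207.1]]
0.15 [[190.9 208.1]]
0.7 [[187.  217.7]]
0.85 [[186.1 221.7]]
1.0 [[185.3 226.2]]
```

The knob is at (184.7,226.2), which matches the prediction for 1.0 rad (185.3,226.2). The arm is clear and the force reads about zero, so I'll hand in.

```bash
python3 -c "
from cell import manip
print(manip.hand_in())"
```

```text
the job is handed in; nothing more can be done
None
```

I took the clean filter from the rack's left bay, slid it foot first into the extractor's slot until it hit bottom, and let go of it. Then I pushed the switch lever to its back stop, backed the arm clear, and handed in with the robot clock at about 14.2 s of the 58 s allowed. The hand-in gave no verdict.

- **Filter:** it met firm resistance (about 17 N) within about 1 mm of the expected full depth. After release its tab appeared within about 1–2 px of the predicted home position in the wrist and scene views. The views alone only fix the depth to about 3 mm, so full depth rests mainly on the contact force and arm position.
- **Switch:** it met a firm stop at about 22 N. The knob then appeared at (184.7, 226.2) in the scene picture, against (185.3, 226.2) predicted for 1.0 rad.
- **Robot:** it was touching nothing, with a force reading of about 0.5 N.
- **Everything else:** by eye in the final pictures, the used filter and the bystanders are where they started. I did not measure them, and the arm hides the mug and wrench in some views.

No check failed or disagreed.

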